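Reset the tester under its push-latch flap

TASK

Reset the control box: press down on its closed push-latch flap and let go so that it pops open, press the round reset button under it all the way down and release it, then press the flap shut again until it latches and stays closed. Use only the fingertips or the outside of the fingers: never pinch the flap or lift it from underneath, and leave the coil unit, the gauge block and the data key around the box where they are.

Things in the scene. Friction and masses are not known exactly. Their poses are not given: they have to be found in the camera images.
- box: grey control box, 150 (x) by 140 (y) by 62 mm high, fixed to the bench. Origin: centre of the underside; x points to the back (hinge side), z up. Recess in its top under the flap: x -50 to +33, y -53 to +53 mm, floor 30 mm above the bench. In it a black latch body, 14 x 25 mm, top 52 mm above the bench, centred at x -30, y +33 mm. A cable gland sticks out 20 mm at the back.
- flap (a joint): black spring flap, 76 mm from hinge to free edge, 100 wide, 8 thick, push-push latch; rad. Latched: about 0.01, top 70 mm up, 8 mm proud of the box. Pressed to its stop: -0.10 (8 mm at the free edge); press below -0.095. Let go, it swings up to about 1.42 (free edge 75 mm above the hinge); limit 1.75. Pressed from there to the stop and let go, it latches. About 3 N; press at under 0.1 m/s.
- flap_press (a point): middle of the press area, on the flap's top (outer) face, 60 mm from the hinge line and 16 mm from the free edge; moves with the flap. When it stands open two steel striker cheeks, 14 x 32 mm apart, stick out 26 mm from its inner face here, on the box's +y side (y +17 to +49 mm), with the latch pin between them. Its x axis points to the hinge, its z axis out of the top face.
- flap_edge (a point): middle of the flap's free edge, on the outer face, 76 mm from the hinge line; moves with the flap
- flap_hinge (a point): point on the hinge line in the middle of the flap's width, 62 mm above the bench, 30 mm behind the box's centre; the hinge runs along the box's y. The outer face lies 8 mm above the hinge line when shut. The point turns with the flap.
- flap_inside: steel liner plate, the inner (under) side of the flap, 74 x 98 x 3 mm; hidden while the flap is shut. Not to be gripped or lifted. Origin on the hinge line; its x axis runs along the flap towards the hinge.
- reset_button (a joint): travel of the reset button in m: 0 released, 0.005 fully down; a spring brings it back. 5 N holds it fully down.
- reset_button_top (a point): centre of the top of the round grey reset button, 24 mm across, in a black collar 40 mm across, in the recess, 52 mm above the bench, 56 mm in front of the hinge line and 18 mm to the box's -y side. It is pressed straight down.
- coil_unit: loose potted coil unit, 23 x 28 x 22 mm, beside or behind the box; origin at the centre of its underside. Leave alone.
- gauge_block: loose grey gauge block with a pin, 30 x 83 x 12 mm, behind the box; origin near the centre of its underside. Leave alone.
- usb_key: loose flat data key, 68 x 18 x 9 mm, beside or behind the box; origin at the centre of its underside. Leave alone.

How it is judged:
On the way, in this order (a step that is already met when the one before it is completed fails the run):
1. the latched flap is pressed in (value of joint flap below -0.06 rad).
2. the flap has popped open and stands by itself, untouched (value of joint flap above 0.9 rad and contact force between the fingers and box below 0.3 N), for 0.2 s.
3. the reset button is pressed all the way down with the flap open (value of joint reset_button above 0.0042 m and value of joint flap above 0.5 rad), for 0.05 s.
4. the reset button is released again (value of joint reset_button below 0.001 m and value of joint flap above 0.5 rad), for 0.05 s.
5. the flap is pressed in again (value of joint flap below -0.06 rad).
At the end, for the whole second after the job is handed in: The flap is latched shut (joint within 0.03 rad of 0) and at rest, and the reset button is up (under 1 mm) (value of joint flap between -0.03 and 0.03 rad and velocity of joint flap between -0.05 and 0.05 rad/s and value of joint reset_button below 0.001 m); the robot touches nothing.
It fails at once if the flap is pinched, or pried or lifted from beneath (more than 4 N on its inner side) (contact force between the fingers and flap_inside above 4 N).
It fails at once if a bystander is moved or lifted more than 15 mm (distance of any of coil_unit, gauge_block, usb_key from where it was at the start of the episode above 0.015 m).
It also fails if it takes over 51 s, if anything falls off the work surface, if the arm or the gripper's body presses on something with over 40 N, if the wrist force passes 120 N, or if a joint passes its speed limit or range.

ROBOT

A 6-joint arm with a two-finger parallel gripper is mounted at the origin on a cart in front of the work surface, level with it; the furniture and walls round the work are solid. World frame = base frame: x ahead of the robot, y to its left, z up, the work surface at z = 0. Lengths are in m, angles in rad, forces in N, time in s.
With the tool pointing down it reaches from about 0.225 to 0.875 m from the base axis. Payload 3.4 kg.
Tool frame: the origin (TCP) lies on the centre line of the jaws, within the pads' length; the fingertips stand 22 mm ahead of it and the grasp point (between the pads) lies 3 mm ahead of it; z points along the fingers, y is the line along which they close (so a half turn about z gives the same grasp; the last joint's range is limited). The gripper opens to 85 mm and grips with 20 to 120 N. Pads are 22 mm wide; open, the fingers measure 114 mm over their backs; the gripper's body (76 mm by 85 mm) begins 54 mm behind the grasp point. The pads swing forward as they close: fully open they stand 13 mm farther back than shut.
Start: joints at [-1.418, 0.276, 1.505, -0, 1.361, -0.121], TCP at [0.155, -0.554, 0.253] pointing down, gripper open.
Joint ranges: [-2.89, 2.89], [-0.75, 2.08], [0.22, 2.7], [-1.18, 4.32], [0.11, 2.71], [-2.7, 2.7]. Speed limits (rad/s): [2.57, 2.57, 3.14, 3.14, 3.14, 3.14].

INTERFACE

Orientations are given as a unit quaternion [w, x, y, z].
In Python, from rig import manip gives the robot as it stands.
- The arm moves only by the shell command python3 steer.py 'ROWS' [OPENING] [FORCE]. ROWS is a JSON list of rows, 1 to 5 of them, each an object with the fields x, y, z (the shift in units of 20 mm), turn (a turn about the tool's z in units of 0.2 rad); a field left out counts as zero; each row shifts and turns the commanded pose from where the row before left it, along the tool's axes as they then stand; what a row does not reach is not made up. A row lasts 1/12 s, in which the tool goes at most 0.0417 m and 0.125 rad, less where a joint would pass 70% of its speed; a pose out of reach is approached as far as the arm can. OPENING is the finger opening in m, set as the command begins (- or left out keeps the last). The fingers move at their own pace and stop on an object; FORCE is the grip in N (left out, the last holds). Time passes only in rows, so rows that do not move let the fingers close. It prints the time, the measured TCP pose, the force, the opening and the grip force at its end. Input that does not fit is refused with a message, and nothing moves.
- manip.get_state(): the state, without advancing time (a new reading comes with each control period).
- manip.get_image(name): name is "scene" or "top" or "wrist"; returns a dict with "img" (400x640x3 uint8, red, green, blue), "camera_matrix" (3x3 intrinsics, pixels), "k1" (the pictures are not rectified: a ray, as slopes to the right and down, at radius r is drawn at 1 + k1 r^2 times it, then the intrinsics apply), "T" (4x4, takes a point from camera to world coordinates); the wrist camera has in their place "hand_eye" (4x4, takes a point from camera to tool coordinates, whose origin is the TCP and whose axes are the flange's). Camera axes: x right, y down, z forward; pixel columns grow to the right and rows downward; lengths in m; the calibration is good to about 2 mm. A picture is of the moment at which its call begins: read the wrist's pose just before it. There is no depth.
- manip.sign_off(): hands the job in; it is judged then, once.
The state is a dict: "clock": time; "qpos": joint angles; "qd": joint speeds; "effort": joint torques, N m; "position": TCP position; "ee_rot": TCP orientation; "contact_force": force on the tool from outside, world axes, zero at the start; "moment": the same for the moment, N m; "width": finger opening in m; "gripper_force": force on a finger pad.
Only numpy, scipy, OpenCV 4.12 (cv2) and the standard library are available. Lean on these libraries where they do the work, as an engineer would, in place of code of your own. Each camera call takes 0.05 s, during which the arm holds its last target. There are 200 camera calls.

## Working session

There is one attempt and no reset: what is moved stays moved. The work goes in short steps, Python scripts to look and compute and a shell command to move; the robot and the scene stay as the last step left them, time stands still between calls to the robot, and variables do not carry over. Pictures are saved under pics/ and viewed, at most 13 in all, crops included, and the job is handed in when it is done.

```bash
ls; mkdir -p pics
python3 - <<'E'
from rig import manip
import cv2,numpy as np
for n in ["scene","top"]:
    d=manip.get_image(n); cv2.imwrite(f"pics/{n}0.png",d["img"][:,:,::-1]); print(n,d["camera_matrix"],d["k1"],d["T"])
print(manip.get_state())
E
```

```text
pics
rig.py
steer.py
scene [[508.61688784   0.         320.51807098]
 [  0.         508.61688784 198.74605851]
 [  0.           0.           1.        ]] -0.04479614929977957 [[-0.43575707 -0.5675326   0.69858608  0.00975564]
 [-0.8997451   0.25399834 -0.35488533  0.69823034]
 [ 0.02396928 -0.7831932  -0.62131625  0.6314419 ]
 [ 0.          0.          0.          1.        ]]
top [[380.29745187   0.         321.78790756]
 [  0.         380.29745187 198.31772765]
 [  0.           0.           1.        ]] -0.08485337652394742 [[ 0.01880353 -0.98266859  0.18441491  0.42862562]
 [-0.99967567 -0.02164666 -0.01341573  0.40299463]
 [ 0.01717518 -0.18410284 -0.98275692  0.89401642]
 [ 0.          0.          0.          1.        ]]
{'clock': 0.1, 'qpos': array([-1.41796591e+00,  2.76529616e-01,  1.50597885e+00,  1.29649529e-05,
        1.36068693e+00, -1.21009362e-01]), 'qd': array([-9.97825822e-05, -1.78220452e-03, -2.06790811e-03,  1.04366103e-03,
       -1.20931798e-04,  1.38911566e-03]), 'effort': array([ 1.71119271e-03, -4.17699230e+01, -2.46404493e+01, -2.65147755e-04,
        5.82951237e-03, -9.33542992e-06]), 'position': array([ 0.15542735, -0.55316271,  0.25253842]), 'ee_rot': array([-8.01368619e-04,  9.90640974e-01,  1.36491093e-01, -6.41164019e-06]), 'contact_force': array([-0.03686226,  0.76959395,  0.4493995 ]), 'moment': array([ 0.00910615, -0.07308725, -0.01817057]), 'gripper_force': 0.0, 'width': 0.08525093027577942}
```

View pics/top0.png

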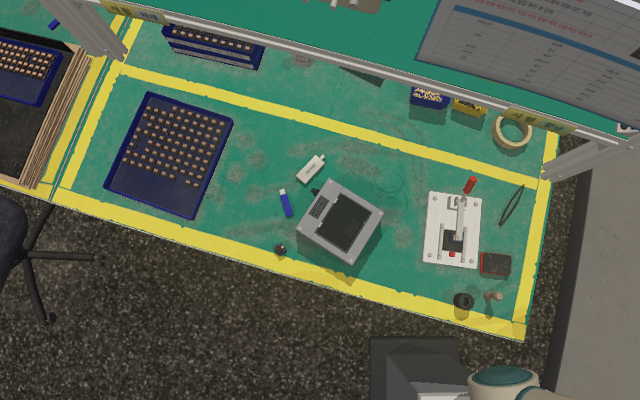

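View pics/scene0.png

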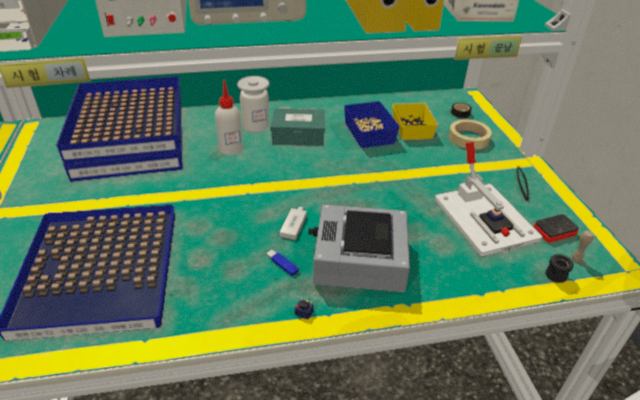

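The top view shows the box at about (340,222), with the flap at (347,222). The gland and vent are on the upper left at about (316,192), and the data key (286,203), gauge block (311,168) and coil (280,250) lie around it. I'll enlarge both views.

Run:
```python
import cv2,numpy as np
a=cv2.imread("pics/top0.png")[165:275,270:400]; b=cv2.imread("pics/scene0.png")[190:300,290:420]
f=lambda i:cv2.resize(i,None,fx=5,fy=5,interpolation=cv2.INTER_CUBIC)
def grid(i,x0,y0):
    i=f(i)
    for k in range(0,130,10):
        cv2.line(i,(k*5,0),(k*5,6),(0,0,255),1); cv2.putText(i,str(x0+k),(k*5,16),0,.35,(0,0,255))
        cv2.line(i,(0,k*5),(6,k*5),(0,0,255),1); cv2.putText(i,str(y0+k),(8,k*5+4),0,.35,(0,0,255))
    return i
cv2.imwrite("pics/topc.png",grid(a,270,165)); cv2.imwrite("pics/scenec.png",grid(b,290,190))
```

```text
(no output)
```

View pics/topc.png

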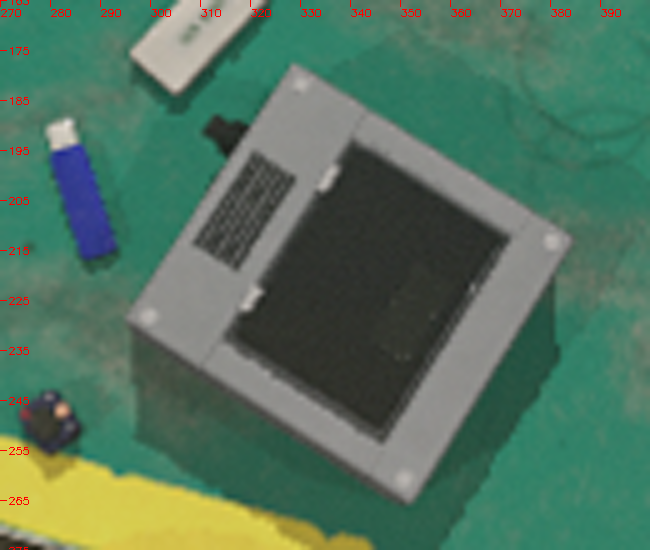

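View pics/scenec.png

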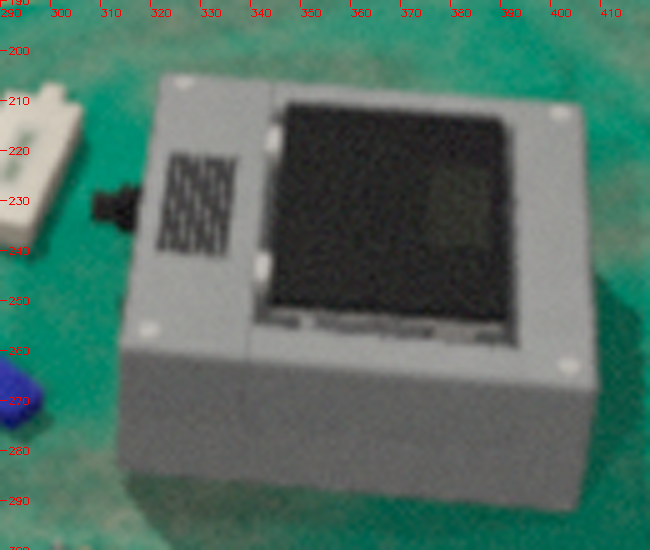

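The crops give the box's top corners. In top they are back −y (329,178), front −y (384.4,212.6), front +y (352.4,265.4) and back +y (296,229.4). In scene they are (321.6,205), (407,211), (409.6,267.6) and (314,260). Next I'll fit the box pose.

```bash
cat > h.py <<'E'
import numpy as np, cv2
from rig import manip
from scipy.optimize import least_squares
from scipy.spatial.transform import Rotation as R
def proj(P,d,T=None):
    T=d["T"] if T is None else T
    rv=cv2.Rodrigues(T[:3,:3].T)[0]; tv=-T[:3,:3].T@T[:3,3]
    return cv2.projectPoints(np.asarray(P,float),rv,tv,d["camera_matrix"],np.array([d["k1"],0,0,0.]))[0][:,0]
def box2w(P,p):
    P=np.asarray(P,float).reshape(-1,3); c,s=np.cos(p[2]),np.sin(p[2])
    return np.c_[p[0]+c*P[:,0]-s*P[:,1],p[1]+s*P[:,0]+c*P[:,1],P[:,2]]
def tool():
    s=manip.get_state(); q=s["ee_rot"]; return s,s["position"],R.from_quat(q[[1,2,3,0]])
def inbox(p):
    s,pos,r=tool(); c,sn=np.cos(p[2]),np.sin(p[2]); d=pos-[p[0],p[1],0]
    return np.array([c*d[0]+sn*d[1],-sn*d[0]+c*d[1],d[2]])
E
python3 - <<'E'
from h import *
C=[[.075,-.07,.062],[-.075,-.07,.062],[-.075,.07,.062],[.075,.07,.062]]
o={"top":[[329,178],[384.4,212.6],[352.4,265.4],[296,229.4]],"scene":[[321.6,205],[407,211],[409.6,267.6],[314,260]]}
D={n:manip.get_image(n) for n in o}
for ns in (["top"],["scene"],["top","scene"]):
    f=lambda p:np.concatenate([(proj(box2w(C,p),D[n])-o[n]).ravel() for n in ns])
    r=least_squares(f,[.45,.3,1.0]); print(ns,r.x,np.round(r.fun,1))
p=r.x; np.save("box.npy",p)
for n,P in dict(press=[-.03,0,.07],btn=[-.026,-.018,.052]).items(): print(n,box2w(P,p))
s,pos,q=tool(); print(q.as_matrix().round(3))
E
```

```text
['top'] [0.53508186 0.34939531 1.02545744] [-0.4 -1.   1.3 -0.2  0.5  1.  -1.4 -0. ]
['scene'] [0.5362534  0.34967062 1.02731218] [ 0.2 -0.8 -0.5 -0.3  0.5  0.6 -0.2  0.2]
['top', 'scene'] [0.53571025 0.34965365 1.02643183] [-0.5 -1.2  1.2 -0.5  0.4  0.7 -1.5 -0.2  0.4 -0.6 -0.3 -0.1  0.6  0.8
 -0.1  0.4]
press [[0.52017401 0.32398995 0.07      ]]
btn [[0.53764373 0.31809004 0.052     ]]
[[ 0.963  0.27  -0.   ]
 [ 0.27  -0.963  0.001]
 [ 0.    -0.001 -1.   ]]
```
Box center (0.536,0.350), yaw 58.8°.

The manual's scale: shifts go in units of 20 mm and turns go in units of 0.2 rad. Converting my numbers, -0.125 rad is -0.625.

```bash
python3 steer.py '[{"turn":-0.625}, {"turn":-0.625}, {"turn":-0.625}, {"turn":-0.625}, {"turn":-0.625}]' 0; python3 steer.py '[{"turn":-0.625}, {}, {}]'
```

Run:
```python
from h import *
p=np.load("box.npy"); print(inbox(p)); s,_,r=tool(); m=r.as_matrix(); print(np.arctan2(m[1,0],m[0,0]),p[2],s['width'])
print(manip.get_image("wrist")["hand_eye"].round(3))
```

```text
clock: 0.62
position: [0.1554, -0.5535, 0.253]
ee_rot: [-0.0, 0.899, 0.437, 0.0]
contact_force: [-1.1, 1.4, 0.7]
width: 0.0255
gripper_force: 0.0
clock: 0.87
position: [0.1555, -0.5535, 0.2531]
ee_rot: [-0.0, 0.873, 0.488, 0.0]
contact_force: [0.0, 0.7, 0.6]
width: -0.0002
gripper_force: 0.0
[-0.96955623 -0.14244302  0.25310723]
1.0206542423044367 1.0264318264934011 -0.00015134924765151643
[[-0.001 -0.958 -0.287  0.073]
 [ 1.    -0.001  0.001  0.   ]
 [-0.001 -0.287  0.958 -0.121]
 [ 0.     0.     0.     1.   ]]
```

```bash
python3 steer.py '[{"x":1.95, "y":-0.3}, {"x":1.95, "y":-0.3}, {"x":1.95, "y":-0.3}, {"x":1.95, "y":-0.3}, {"x":1.95, "y":-0.3}]' | sed -n 2p
python3 steer.py '[{"x":1.95, "y":-0.3}, {"x":1.95, "y":-0.3}, {"x":1.95, "y":-0.3}, {"x":1.95, "y":-0.3}, {"x":1.95, "y":-0.3}]'| sed -n 2p
python3 steer.py '[{"x":1.95, "y":-0.3}, {"x":1.95, "y":-0.3}, {"x":1.95, "y":-0.3}, {"x":1.95, "y":-0.3}, {"x":1.95, "y":-0.3}]'| sed -n 2p
python3 steer.py '[{"x":1.95, "y":-0.3}, {"x":1.95, "y":-0.3}, {"x":1.95, "y":-0.3}, {"x":1.95, "y":-0.3}, {"x":1.95, "y":-0.3}]'
python3 - <<'E'
from h import *
p=np.load("box.npy"); print(inbox(p))
E
```

```text
position: [0.2316, -0.3697, 0.2532]
position: [0.3073, -0.1875, 0.2536]
position: [0.3831, -0.0052, 0.2537]
clock: 2.58
position: [0.4589, 0.1772, 0.2534]
ee_rot: [0.0, 0.872, 0.489, 0.0]
contact_force: [1.0, -1.1, 0.5]
width: 0.0003
gripper_force: 0.0
[-0.18730049 -0.02361441  0.25338561]
```

```bash
python3 steer.py '[{"x":1.965, "y":-0.3}, {"x":1.965, "y":-0.3}, {"x":1.965, "y":-0.3}, {"x":1.965, "y":-0.3}, {"z":1.5}]' | sed -n 2p
python3 steer.py '[{"z":1.5}, {"z":1.5}, {"z":1.5}, {"z":1}, {}]'
python3 - <<'E'
from h import *
p=np.load("box.npy"); print(inbox(p))
d=manip.get_image("scene"); cv2.imwrite("pics/a.png",cv2.resize(d["img"][130:300,250:450,::-1],None,fx=3,fy=3,interpolation=cv2.INTER_CUBIC))
E
```

```text
position: [0.5267, 0.3305, 0.2284]
clock: 3.42
position: [0.5168, 0.3203, 0.1083]
ee_rot: [-0.0, 0.872, 0.489, -0.005]
contact_force: [-0.8, -0.6, 0.2]
width: -0.0
gripper_force: 0.0
[-0.03491602  0.00096431  0.1083471 ]
```

View pics/a.png

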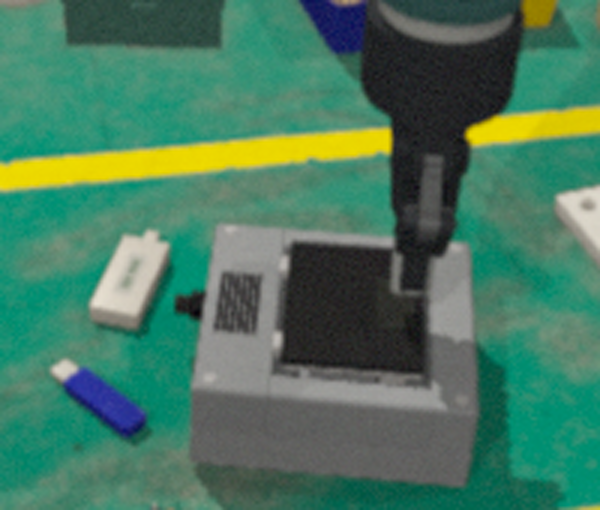

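The tip is over the free-edge side of the flap, at crop (410,290). I'll press now.

```bash
python3 steer.py '[{"z":0.25}, {"z":0.25}, {"z":0.2}, {"z":0.15}, {"z":0.15}]'; python3 steer.py '[{"z":0.1}, {"z":0.1}, {}]' | sed -n '2p;4p'
```

```text
clock: 3.88
position: [0.5203, 0.3218, 0.0937]
ee_rot: [0.0, 0.872, 0.49, 0.001]
contact_force: [-0.5, -0.9, -0.4]
width: -0.0001
gripper_force: 0.0
position: [0.52, 0.3215, 0.0893]
contact_force: [-0.4, -1.1, 2.8]
```

In the tool's units: 0.002 m is 0.1.

```bash
python3 steer.py '[{"z":0.1}, {"z":0.1}, {}]' | sed -n '2p;4p'; python3 steer.py '[{"z":0.1}, {}]' | sed -n '2p;4p'
```

```text
position: [0.52, 0.3214, 0.086]
contact_force: [-1.0, -1.8, 4.8]
position: [0.52, 0.3214, 0.0857]
contact_force: [-3.7, -3.5, 16.1]
```

In the tool's units: 0.001 m is 0.05.

```bash
python3 steer.py '[{"z":0.05}, {}]' | sed -n '2p;4p'; python3 steer.py '[{"z":-0.3}, {"z":-0.4}, {"z":-1}, {"z":-1.5}, {"z":-1.5}]' | sed -n '2p;4p'; python3 steer.py '[{"z":-1.5}, {}, {}, {}, {}]'
python3 - <<'E'
from h import *
p=np.load("box.npy"); print(inbox(p))
d=manip.get_image("scene"); cv2.imwrite("pics/b.png",cv2.resize(d["img"][130:300,250:450,::-1],None,fx=3,fy=3,interpolation=cv2.INTER_CUBIC))
E
```

```text
position: [0.52, 0.3214, 0.0856]
contact_force: [-5.2, -4.0, 20.4]
position: [0.5193, 0.3217, 0.1761]
contact_force: [0.9, -0.2, 0.3]
clock: 5.55
position: [0.5191, 0.3214, 0.2045]
ee_rot: [-0.0, 0.872, 0.49, -0.002]
contact_force: [-1.1, 0.5, -0.4]
width: -0.0001
gripper_force: 0.0
[-0.03279045 -0.00038826  0.20453487]
```

View pics/b.png

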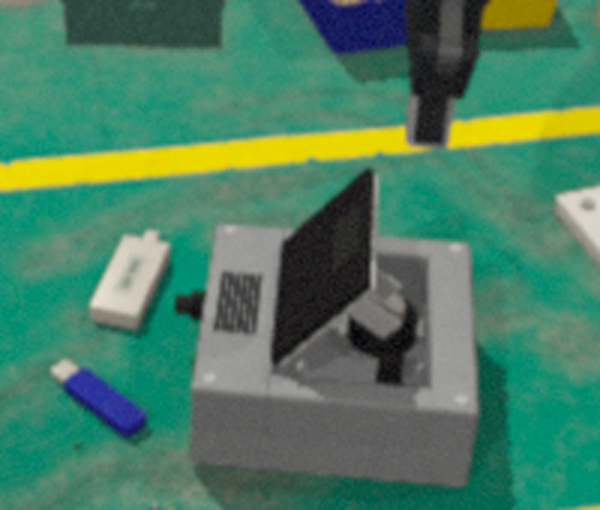

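The flap has popped up. Its hinge edge runs from crop (283,242) to (275,362) and its free edge from (373,170) to (367,285). I'll sidestep and measure the flap angle.

```bash
python3 steer.py '[{"x":-0.2, "y":1.5}, {"z":1}, {}]' | sed -n '1,2p;4p'
python3 - <<'E'
from h import *
p=np.load("box.npy"); print(inbox(p))
d=manip.get_image("scene"); im=d["img"][:,:,::-1].copy()
for th,col in ((1.0,(0,0,255)),(1.2,(0,255,0)),(1.42,(255,0,0))):
    P=[[.03-r*np.cos(th)+8e-3*np.sin(th),y,.062+r*np.sin(th)+8e-3*np.cos(th)] for r,y in ((.0,.05),(.076,.05),(.076,-.05))]
    u=proj(box2w(P,p),d); print(th,u.round(1).tolist())
    cv2.polylines(im,[np.round(u*16).astype(np.int32)],False,col,1,cv2.LINE_AA,4)
cv2.imwrite("pics/c.png",cv2.resize(im[130:300,250:450],None,fx=4,fy=3.5,interpolation=cv2.INTER_CUBIC))
E
```

```text
clock: 5.85
position: [0.5421, 0.3012, 0.182]
contact_force: [-1.9, 0.3, -1.4]
[-0.03816285 -0.03058632  0.18197174]
1.0 [[339.3, 251.5], [368.5, 223.2], [369.7, 183.6]]
1.2 [[338.8, 252.1], [359.3, 219.7], [361.3, 180.3]]
1.42 [[338.4, 252.9], [348.3, 217.5], [351.4, 178.3]]
```

View pics/c.png

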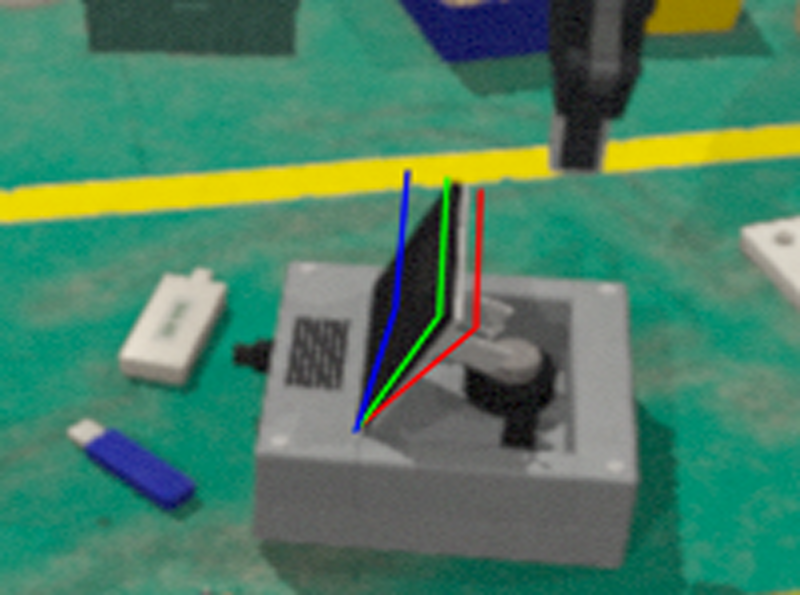

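The flap is at about 1.13 rad and still swinging up slowly. I'll wait and check again.

```bash
for i in 1 2 3 4; do python3 steer.py '[{}, {}, {}, {}, {}]' >/dev/null; done
python3 - <<'E'
from h import *
p=np.load("box.npy"); print(inbox(p),manip.get_state()["clock"])
d=manip.get_image("scene"); im=d["img"][:,:,::-1].copy()
for th,col in ((1.2,(0,0,255)),(1.3,(0,255,0)),(1.42,(255,0,0))):
    P=[[.03-r*np.cos(th)+8e-3*np.sin(th),y,.062+r*np.sin(th)+8e-3*np.cos(th)] for r,y in ((.0,.05),(.076,.05),(.076,-.05))]
    cv2.polylines(im,[np.round(proj(box2w(P,p),d)*16).astype(np.int32)],False,col,1,cv2.LINE_AA,4)
cv2.imwrite("pics/d.png",cv2.resize(im[130:300,250:450],None,fx=4,fy=3.5,interpolation=cv2.INTER_CUBIC))
E
```

```text
[-0.03612869 -0.03096077  0.18624825] 7.5667
```

View pics/d.png

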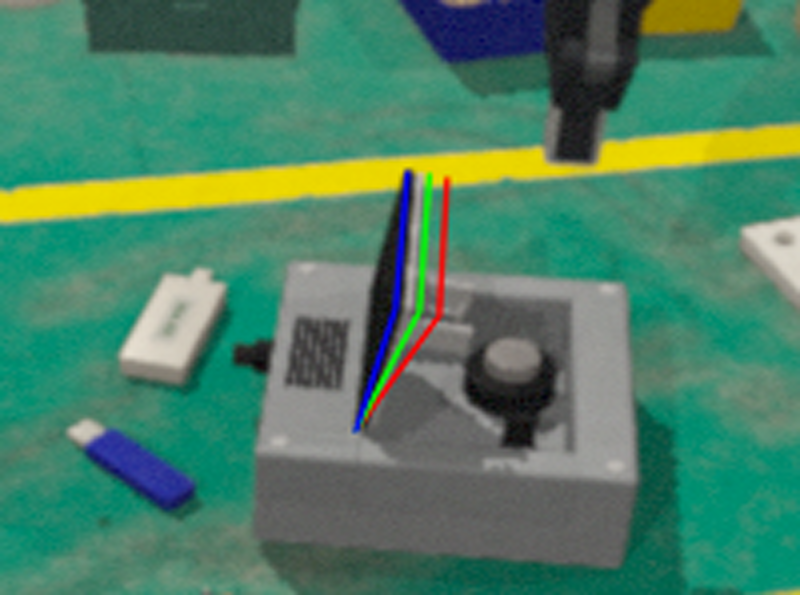

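The flap is up at about 1.4 rad, and the button shows at image (378,232). Descending.

```bash
python3 - <<'E'
from h import *
p=np.load("box.npy"); d=manip.get_image("scene"); print(proj(box2w([[-.026,-.018,.052]],p),d))
E
python3 steer.py '[{"z":1.5}, {"z":1.5}, {"z":1}, {"z":0.5}, {"z":0.4}]' | sed -n '2p;4p'; python3 steer.py '[{"z":0.15}, {}, {}]' | sed -n '2p;4p'
python3 -c "
from h import *
print(inbox(np.load('box.npy')))"
```

```text
[[378.24818239 232.67830585]]
position: [0.543, 0.3025, 0.087]
contact_force: [0.7, 0.2, 0.5]
position: [0.5443, 0.3031, 0.0863]
contact_force: [-0.8, -0.1, -0.8]
[-0.03538385 -0.03150335  0.08630377]
```

```bash
python3 steer.py '[{"y":-0.15, "z":0.25}, {"z":0.2}, {"z":0.1}, {}]' | sed -n '2p;4p'; python3 steer.py '[{"z":0.1}, {"z":0.1}, {}]' | sed -n '2p;4p'; python3 steer.py '[{"z":0.05}, {"z":0.05}, {}]' | sed -n '2p;4p'
```

```text
position: [0.5411, 0.3047, 0.0745]
contact_force: [0.3, 1.5, 4.1]
position: [0.5412, 0.3047, 0.0719]
contact_force: [-2.5, 0.5, 9.3]
position: [0.5413, 0.3047, 0.0716]
contact_force: [-4.4, -0.4, 19.0]
```

```bash
python3 -c "
from h import *
s,_,r=tool();print(r.as_matrix().round(3),s['moment'],inbox(np.load('box.npy')))
d=manip.get_image('scene'); cv2.imwrite('pics/e.png',cv2.resize(d['img'][160:280,310:440,::-1],None,fx=5,fy=5,interpolation=cv2.INTER_CUBIC))"
for i in 1 2 3; do python3 steer.py '[{"z":-0.1}, {}]' | sed -n '2p;4p'; done; for i in 1 2 3 ; do python3 steer.py '[{"z":-0.05}, {}]' | sed -n '2p;4p'; done
```

```text
[[ 0.52   0.854  0.002]
 [ 0.854 -0.52   0.001]
 [ 0.002  0.001 -1.   ]] [-0.0331135   0.80220576  0.01631694] [-0.03556997 -0.02803557  0.07163267]
position: [0.5412, 0.3046, 0.0718]
contact_force: [-1.4, 0.4, 9.3]
position: [0.5411, 0.3047, 0.0731]
contact_force: [-0.2, 1.8, 4.2]
position: [0.5411, 0.3047, 0.0746]
contact_force: [0.4, 2.0, 3.6]
position: [0.5411, 0.3044, 0.0752]
contact_force: [0.0, 1.6, 2.8]
position: [0.5411, 0.3042, 0.0762]
contact_force: [0.4, 1.4, 2.2]
position: [0.5409, 0.3039, 0.077]
contact_force: [0.4, 1.7, 1.4]
```

View pics/e.png

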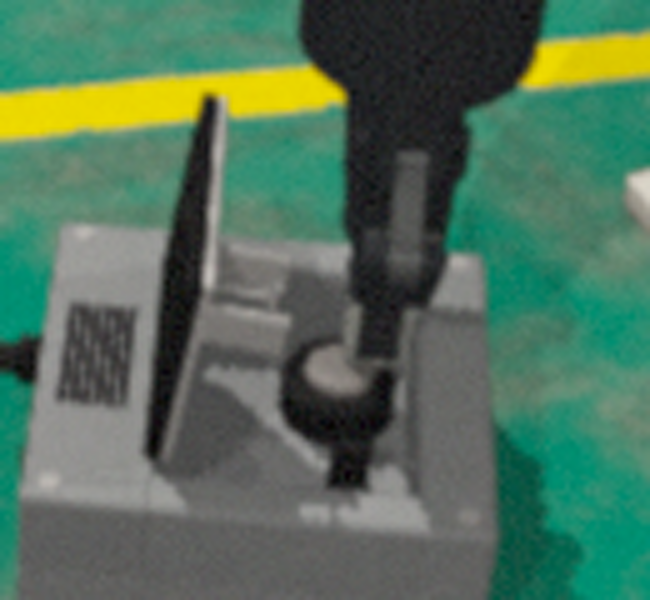

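The fingertip is on the button's front-right half. The force slope gives about 5–6 mm of spring travel ending in a hard stop, so the button went fully down. Now I'll rise, pass over the flap and come down behind it.

In the tool's units: -0.03 m is -1.5, -0.025 m is -1.25.

```bash
python3 steer.py '[{"z":-0.5}, {"z":-1.5}, {"z":-1.5}, {"z":-1.5}, {"z":-1.25}]' | sed -n '2p;4p'; python3 steer.py '[{}, {"x":2, "y":-0.5}, {"x":2, "y":-0.5}, {"x":1.95, "y":-0.4}, {}]' | sed -n '2p;4p'
python3 -c "
from h import *
print(inbox(np.load('box.npy')))"
```

```text
position: [0.5408, 0.3038, 0.2046]
contact_force: [1.1, -0.7, 0.5]
position: [0.5803, 0.4266, 0.2006]
contact_force: [0.6, 0.5, -0.2]
[0.08887285 0.00172138 0.20055625]
```

In the tool's units: 0.03 m is 1.5, -0.02 m is -1.

```bash
python3 steer.py '[{"z":1.5}, {"z":1.5}, {"x":-1}, {"x":-1}, {}]' | sed -n '2p;4p'
python3 -c "
from h import *
print(inbox(np.load('box.npy')))"
```

```text
position: [0.5551, 0.3828, 0.1405]
contact_force: [-0.8, -0.7, -0.2]
[0.03839671 0.0006328  0.14049975]
```

```bash
python3 steer.py '[{"x":-0.35, "z":0.05}, {"x":-0.35, "z":0.05}, {"x":-0.35}, {"x":-0.3, "z":0.1}, {"x":-0.3, "z":0.1}]' | sed -n '2p;4p'
python3 -c "
from h import *
print(inbox(np.load('box.npy')))"
python3 steer.py '[{"x":-0.25, "z":0.1}, {"x":-0.25, "z":0.2}, {"x":-0.25, "z":0.2}, {"x":-0.25, "z":0.2}, {}]' | sed -n '2p;4p'
python3 -c "
from h import *
print(inbox(np.load('box.npy')))
d=manip.get_image('scene'); cv2.imwrite('pics/f.png',cv2.resize(d['img'][160:280,310:440,::-1],None,fx=5,fy=5,interpolation=cv2.INTER_CUBIC))"
```

```text
position: [0.5411, 0.358, 0.1366]
contact_force: [0.8, 0.7, -0.8]
[ 0.00997602 -0.00029171  0.13657154]
position: [0.5293, 0.3397, 0.1211]
contact_force: [-1.0, 0.3, 0.6]
[-0.01183789  0.00034046  0.12108741]
```

View pics/f.png

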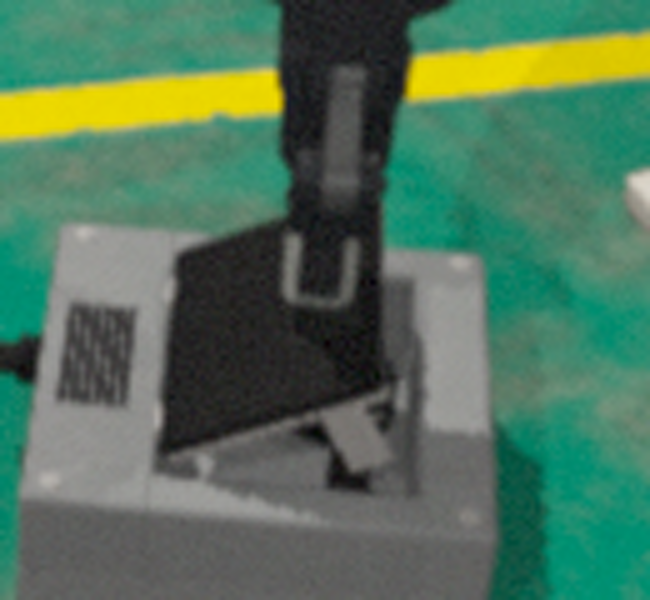

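The flap is following the fingertip down at about 0.5 rad, with contact on its outer face. Continuing to the stop.

```bash
python3 steer.py '[{"x":-0.25, "z":0.3}, {"x":-0.25, "z":0.3}, {"x":-0.2, "z":0.3}, {"x":-0.2, "z":0.3}, {"x":-0.1, "z":0.2}]' | sed -n '2p;4p'
python3 steer.py '[{"z":0.2}, {"z":0.1}, {"z":0.1}, {"z":0.05}, {}]' | sed -n '2p;4p'
python3 -c "
from h import *
print(inbox(np.load('box.npy')))"
```

```text
position: [0.5195, 0.3232, 0.0933]
contact_force: [-0.0, 1.2, 2.3]
position: [0.5193, 0.323, 0.086]
contact_force: [-3.9, -4.0, 8.3]
[-0.03133357  0.00022451  0.0860242 ]
```

In the tool's units: 0.002 m is 0.1, 0.001 m is 0.05.

```bash
python3 steer.py '[{"z":0.1}, {"z":0.05}, {}, {}]' | sed -n '2p;4p'
python3 steer.py '[{"z":-0.2}, {"z":-0.2}, {"z":-0.3}, {"z":-0.4}, {"z":-1}]' | sed -n '1,2p;4p'
python3 steer.py '[{"z":-1.5}, {"z":-1.5}, {}, {}, {}]' | sed -n '1,2p;4p'
python3 -c "
from h import *
d=manip.get_image('scene'); cv2.imwrite('pics/g.png',cv2.resize(d['img'][160:280,310:440,::-1],None,fx=5,fy=5,interpolation=cv2.INTER_CUBIC))"
```

```text
position: [0.5194, 0.323, 0.0857]
contact_force: [-7.4, -5.3, 22.1]
clock: 13.93
position: [0.5187, 0.3235, 0.1223]
contact_force: [-0.1, -0.2, 0.1]
clock: 14.35
position: [0.5199, 0.324, 0.1839]
contact_force: [-1.5, -0.6, -0.2]
```

View pics/g.png

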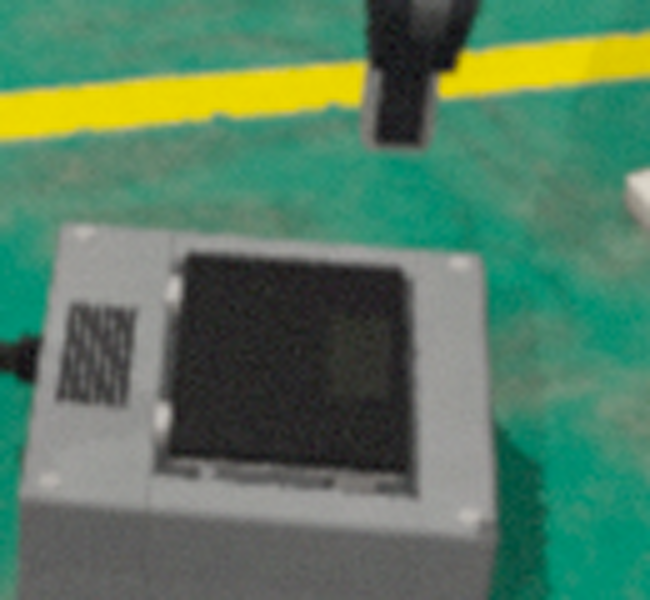

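The flap is shut and latched, with the gripper well clear above it. Handing in.

```bash
python3 -c "
from rig import manip
print(manip.sign_off())"
```

```text
the job is handed in; nothing more can be done
None
```

I popped the flap open, pressed the reset button to its stop and released it, and pressed the flap shut until it latched. I handed the job in at about 14.5 s; no verdict came back, and the full button press is inferred from the force readings.

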